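Lock the wood sample's slide at the reading port

ROBOT

A 7-joint arm with a two-finger parallel gripper is mounted at the origin on the work surface. World frame = base frame: x ahead of the robot, y to its left, z up, the work surface at z = 0. Lengths are in m, angles in rad, forces in N, time in s.
With the tool pointing down it reaches from about 0.4 to 0.85 m from the base axis. Payload 10.4 kg.
Tool frame: the origin (TCP) lies where the fingers leave the gripper's body, on its centre line; the fingertips stand 73 mm ahead of it and the grasp point (between the pads) lies 54 mm ahead of it; z points along the fingers, y is the line along which they close (so a half turn about z gives the same grasp; the last joint's range is limited). The gripper opens to 85 mm and grips with 20 to 120 N. Pads are 22 mm wide; open, the fingers measure 114 mm over their backs; the gripper's body (76 mm by 85 mm) begins 54 mm behind the grasp point. The pads swing forward as they close: fully open they stand 13 mm farther back than shut.
Start: joints at [-1.277, 0.332, -0.065, 1.46, 0.022, 1.35, -0.088], TCP at [0.195, 0.594, 0.304] pointing down, gripper open.
Joint ranges: [-2.6, 2.6], [-0.5, 2.12], [-1.47, 1.34], [0.16, 2.42], [-1.27, 4.41], [0.06, 2.06], [-2.6, 2.6]. Speed limits (rad/s): [2.22, 2.22, 2.79, 2.79, 3.14, 3.14, 3.14].

INTERFACE

Orientations are given as a unit quaternion [x, y, z, w].
In Python, from workcell import manip, camera gives the robot as it stands. The module is installed in compiled form; this text tells all that it offers.
- The arm moves only by the shell command python3 -m creep 'ROWS' [OPENING] [FORCE]. ROWS is JSON, a list of rows, each a list of 2 entries, a list of its own where there are three numbers: the shift along the tool's x, y, z in mm, then the turn about the tool's z in rad. In form: [[[tx, ty, tz], twist], ...]. A call has 1 to 5 rows; each row is the pose to reach, as a shift and turn from the pose commanded when the call began, along the tool's axes at that moment; what a row does not reach only later rows make up. A row lasts 1/12 s, in which the tool goes at most 41.7 mm and 7.16 degrees, less where a joint would pass 70% of its speed; a pose out of reach is approached as far as the arm can. A call with a gripper value outside its range is refused whole. OPENING is the opening, from 0 (shut) to 1 (fully open), set as the call begins (- or left out, the last holds). The fingers move at their own pace and stop on an object; FORCE is the grip in N (left out, the last holds). Time passes only in rows, so rows that repeat a pose let the fingers close. It gives the time, the measured TCP pose, the force, the opening and the grip force at its end, in the units of the state.
- manip.get_obs(): the state, without advancing time (a new reading comes with each control period).
- camera(name): name is "side" or "top" or "wrist"; returns a dict with "pixels" (480x640x3 uint8, red, green, blue), "z_map" (480x640 float32, m along the optical axis (not along the pixel's ray), 0 where there is no reading), "fx", "fy", "cx", "cy" (pixels), "distortion" ([k1, k2, p1, p2, k3] as OpenCV has them; the pictures are not rectified), "extrinsics" (4x4, takes a point from world to camera coordinates). Camera axes: x right, y down, z forward; pixel columns grow to the right and rows downward; lengths in m; the calibration is good to about 2 mm. A picture is of the moment at which its call begins.
- manip.hand_in(): hands the job in; it is judged then, once.
The state is a dict: "clock": time; "joint_pos": joint angles; "joint_velocities": joint speeds; "tau": joint torques, N m; "position": TCP position; "ee_rot": TCP orientation; "ft_force": force on the tool from outside, world axes, zero at the start; "torque": the same for the moment, N m; "grip_width": opening from 0.0 (shut) to 1.0 (fully open); "grasp_force": force on a finger pad.
Only numpy, scipy, OpenCV 4.12 (cv2) and the standard library are available. Lean on these libraries where they do the work, as an engineer would, in place of code of your own. Each camera call takes 0.05 s, during which the arm holds its last target. There are 200 camera calls.

TASK

Two identical sample slides stand on the lab bench; one carriage holds a wood block, the other is empty. Push the carriage with the wood block all the way along its rail until it rests against the black end block, then swing that slide's cam lever a quarter turn, fully round until it lies alongside the rail, to lock the carriage there. Do not touch the empty slide.

Things in the scene. Friction and masses are not known exactly. Their poses are not given: they have to be found in the camera images.
- wood_slide: Sample slide whose carriage holds a striped wood block (48 x 42 mm, top at z 66 mm); fixed. Base plate 250 x 130 x 12 mm, origin at its underside's centre, x along the rail towards the black end block (x 81 to 120, 90 wide in y, top z 78 mm), z up. Cam lever on the -y side. Loose bits lie beside it: beyond y = +70 mm, and near x 90, y -115 mm.
- wood_carriage (a joint): Travel of that carriage along slide +x, m: 0 far, 0.09 = against the end block. About 2 N moves it while the lever is free; it stays put. Steel push tab stands upright at its rear: 10 mm thick (x), 34 wide (y), z 36 to 86 mm, centre at slide y = 0, x = -93 mm + travel; 20 mm free in front of it, nothing behind it.
- wood_lever (a joint): Its cam lever, rad: 0 = free, arm out along slide -y; 1.57 (stop) = locked, arm along slide -x, parallel to the rail; clockwise from above; stays put. Upright pivot at slide x -10, y -43 mm; round black handle 95 mm from it, 18 mm diameter, z 40 to 86 mm; flat arm 12 mm wide, z 40 to 48. About 2 N at the handle, up to 6 N in the second half, where the cam drags the carriage to the end block.
- spare_slide: The other slide, same in every part, size and axes, but its carriage is empty; carriage and lever stand anywhere. Not to be touched.

How it is judged:
By the outcome, as a careful person would: the job done as asked, in the order asked, and still so for the second after the job is handed in, with the robot touching nothing.
It also fails if it takes over 42 s, if anything falls off the work surface, if the arm or the gripper's body presses on something with over 40 N, if the wrist force passes 120 N, or if a joint passes its speed limit or range.

## Working session

There is one attempt and no reset: what is moved stays moved. The work goes in short steps, Python scripts to look and compute and a shell command to move; the robot and the scene stay as the last step left them, time stands still between calls to the robot, and variables do not carry over. Pictures are saved under pics/ and viewed, at most 10 in all, crops included, and the job is handed in when it is done.

```bash
mkdir -p pics
cat > h.py <<'E'
import numpy as np, cv2
from workcell import manip, camera
def world(c,u,v,z=None):
    """pixel -> world; by depth map or by plane z"""
    K=np.array([[c["fx"],0,c["cx"]],[0,c["fy"],c["cy"]],[0,0,1]]);E=np.array(c["extrinsics"])
    uv=np.array([[np.ravel(u),np.ravel(v)]],float)[0].T.reshape(-1,1,2)
    n=cv2.undistortPoints(uv,K,np.array(c["distortion"])).reshape(-1,2)
    r=np.c_[n,np.ones(len(n))]; R,t=E[:3,:3],E[:3,3]; o=-R.T@t; d=r@R
    s=c["z_map"][np.ravel(v).astype(int),np.ravel(u).astype(int)] if z is None else (z-o[2])/d[:,2]
    return o+d*np.reshape(s,(-1,1))
def save(c,n): cv2.imwrite("pics/"+n,c["pixels"][:,:,::-1])
E
python3 - <<'E'
from h import *
o=manip.get_obs();print(o)
for n in("top","side"):
    c=camera(n);save(c,n+"1.png");print(n,c["fx"],np.round(c["extrinsics"],3).tolist(),c["distortion"])
    np.savez("pics/"+n+"1.npz",**{k:v for k,v in c.items()})
E
```

```text
{'clock': 0.0, 'joint_pos': array([-1.27661496,  0.33285439, -0.06472807,  1.46095783,  0.02160413,
        1.34988856, -0.08850758]), 'joint_velocities': array([-0.00058337,  0.00137096,  0.00027905,  0.00196935,  0.00126103,
        0.00281039,  0.0004354 ]), 'tau': array([-5.52236779e-04, -6.25460029e+01,  4.85985330e-02, -3.91595829e+01,
        1.60948624e-02,  1.00940405e-02, -1.72920590e-06]), 'position': array([0.19459368, 0.59364304, 0.30311896]), 'ee_rot': array([ 1.57708862e-01,  9.87485401e-01, -7.01447983e-04, -8.10840113e-05]), 'ft_force': array([-0.61824174, -0.65082939, -0.13881701]), 'torque': array([ 0.04658552, -0.02791806,  0.00749096]), 'grasp_force': 0.0, 'grip_width': 0.9972426027158761}
top 546.5593971653275 [[-0.13, -0.991, 0.002, 0.07], [-0.962, 0.126, -0.241, 0.568], [0.239, -0.034, -0.97, 0.859], [0.0, 0.0, 0.0, 1.0]] [-0.16172012  0.          0.          0.          0.        ]
side 438.1289983407996 [[-0.999, -0.053, 0.01, 0.558], [-0.046, 0.716, -0.696, 0.06], [0.03, -0.696, -0.718, 0.769], [0.0, 0.0, 0.0, 1.0]] [-0.10619192  0.          0.          0.          0.        ]
```

View pics/top1.png

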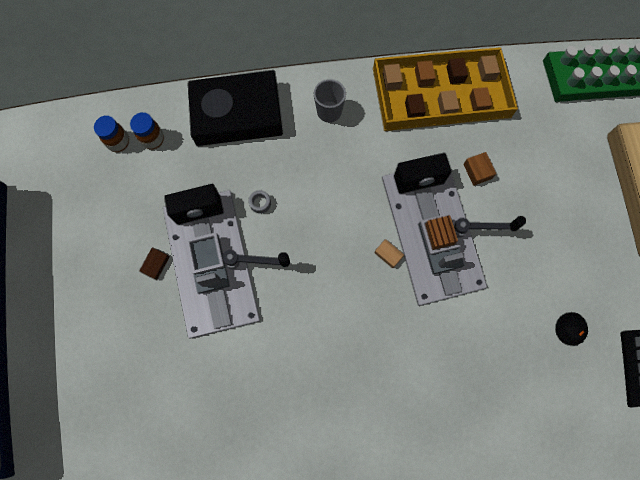

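View pics/side1.png

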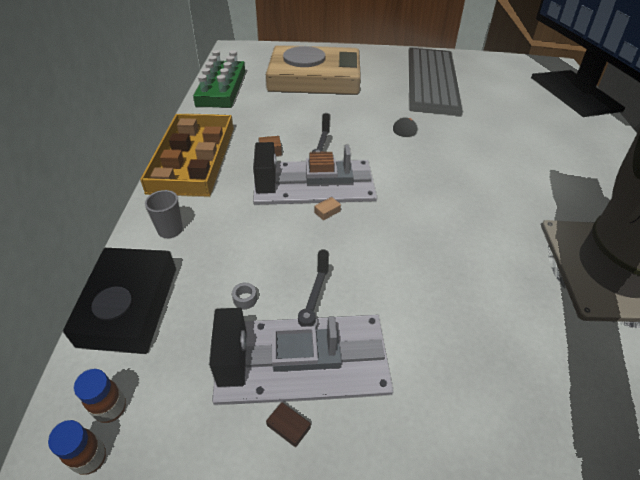

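The top view shows the wood slide on the right: rear plate corners (419,304) and (487,287), front-left corner (383,175), tab near (452,258), handle (518,223), pivot (461,227). The spare slide is on the left, around (215,260).

Run:
```python
from h import *
c=dict(np.load("pics/top1.npz"))
for n,u,v,z in [("rearL",419,304,.012),("rearR",487,287,.012),("frontL",383,175,.012),("handle",518,222,.086),("pivot",461,226,.05),("tab",453,256,.086),("s_rearR",260,321,.012),("s_handle",284,259,.086),("mouse",572,328,.03)]:
    print(n,world(c,u,v,z).round(3),world(c,u,v).round(3))
# depth-based: tab points & handle points & endblock top
vv,uu=np.mgrid[130:330,360:560]; P=world(c,uu,vv); 
for n,lo,hi in(("z>.08",.0805,.1),("endtop",.072,.0805)):
    m=(P[:,2]>lo)&(P[:,2]<hi); 
    k,l,st,ce=cv2.connectedComponentsWithStats(m.reshape(200,200).astype(np.uint8))
    for i in range(1,k):
        if st[i,4]>8: q=P[l.ravel()==i]; print(n,st[i,4],q.mean(0).round(4),cv2.minAreaRect(q[:,:2].astype(np.float32)))
im=c["pixels"][130:330,360:560,::-1]; cv2.imwrite("pics/crop1.png",cv2.resize(im,(600,600),interpolation=cv2.INTER_CUBIC))
```

```text
rearL [[ 0.443 -0.157  0.012]] [[ 0.443 -0.157  0.013]]
rearR [[ 0.456 -0.285  0.012]] [[ 0.457 -0.289  0.002]]
frontL [[ 0.69  -0.132  0.012]] [[ 0.694 -0.134  0.001]]
handle [[ 0.551 -0.338  0.086]] [[ 0.551 -0.339  0.084]]
pivot [[ 0.565 -0.248  0.05 ]] [[ 0.564 -0.247  0.053]]
tab [[ 0.508 -0.214  0.086]] [[ 0.508 -0.214  0.084]]
s_rearR [[0.45  0.124 0.012]] [[ 0.452  0.126 -0.005]]
s_handle [[0.539 0.066 0.086]] [[0.539 0.066 0.086]]
mouse [[ 0.36  -0.421  0.03 ]] [[ 0.36  -0.422  0.028]]
z>.08 79 [ 0.5529 -0.3437  0.0852] ((0.5535292625427246, -0.34391844272613525), (0.015594650991261005, 0.016056397929787636), 75.9416275024414)
z>.08 121 [ 0.5062 -0.2131  0.0856] ((0.5064147710800171, -0.21353217959403992), (0.010160034522414207, 0.03321422263979912), 6.970660209655762)
endtop 1031 [ 0.6709 -0.1951  0.0774] ((0.6708398461341858, -0.19627004861831665), (0.04414613917469978, 0.08941984921693802), 6.304924964904785)
endtop 24 [ 0.5509 -0.3391  0.076 ] ((0.5515953898429871, -0.33937719464302063), (0.016829833388328552, 0.006851970683783293), 18.142621994018555)
```

View pics/crop1.png

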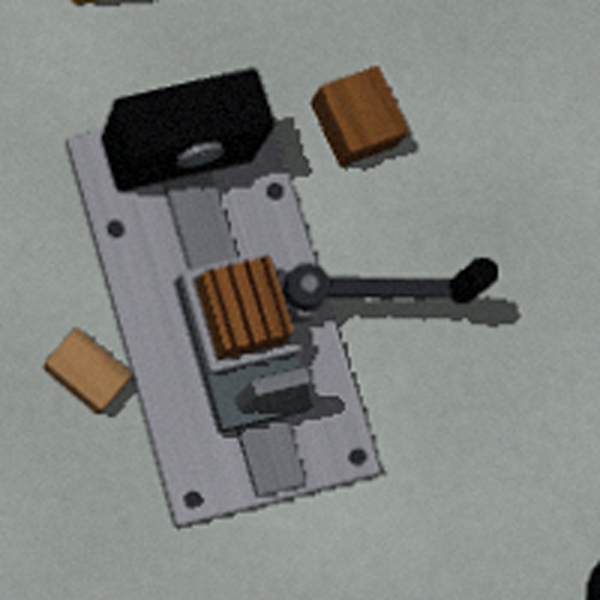

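```bash
cat >> h.py <<'E'
O=np.array([.571,-.2062]); YAW=.107
def slide(p): 
    c,s=np.cos(YAW),np.sin(YAW); d=np.asarray(p)[...,:2]-O
    return np.stack([d[...,0]*c+d[...,1]*s, -d[...,0]*s+d[...,1]*c],-1)
def st():
    o=manip.get_obs(); from scipy.spatial.transform import Rotation as R
    M=R.from_quat(o["ee_rot"]).as_matrix()
    print("t%.2f slide mm"%o["clock"],(slide(o["position"])*1e3).round(1),"z %.1f"%(o["position"][2]*1e3),"tooly-slide deg %.1f"%np.degrees(np.arctan2(M[1,1],M[0,1])-YAW),"tilt",M[:2,2].round(3),"F",o["ft_force"].round(1),"grip",round(o["grip_width"],2),round(o["grasp_force"],1),"q7 %.2f"%o["joint_pos"][6])
E
python3 -m creep '[[[-31,-25,0],-0.085],[[-62,-50,0],-0.17],[[-93,-75,0],-0.255],[[-124,-100,0],-0.34],[[-155,-125,0],-0.424]]' 0
python3 -c 'from h import *;st()'
```

```text
clock: 0.52
position: [0.3037, 0.4249, 0.3036]
ee_rot: [-0.056, 0.998, -0.0, -0.0]
ft_force: [1.0, -0.4, 0.4]
grip_width: 0.297
grasp_force: 0.0
t0.52 slide mm [-198.4  656.1] z 303.6 tooly-slide deg 90.3 tilt [-0. -0.] F [ 1.  -0.4  0.4] grip 0.3 0.0 q7 0.64
```

```bash
python3 -m creep '[[[-12,-33,0],0],[[-24,-66,0],0],[[-36,-99,0],0],[[-48,-132,0],0],[[-60,-165,0],0]]' >/dev/null
python3 -m creep '[[[-12,-33,0],0],[[-24,-66,0],0],[[-36,-99,0],0],[[-48,-132,0],0],[[-60,-165,0],0]]' >/dev/null
python3 -m creep '[[[4,-33,0],0],[[8,-66,0],0],[[12,-99,0],0],[[16,-132,0],0],[[20,-165,0],0]]' >/dev/null
python3 -m creep '[[[4,-33,0],0],[[8,-66,0],0],[[12,-99,0],0],[[14,-132,0],0],[[14,-161,0],0]]' >/dev/null
python3 -m creep '[[[0,0,0],0],[[0,0,0],0]]'>/dev/null
python3 - <<'E'
from h import *
st(); c=camera("wrist"); save(c,"wrist1.png"); np.savez("pics/w1.npz",**c)
vv,uu=np.mgrid[0:480,0:640]; P=world(c,uu,vv); ok=c["z_map"].ravel()>0.12
for n,lo,hi in(("z>.081",.081,.1),("70-80",.072,.0805)):
    m=ok&(P[:,2]>lo)&(P[:,2]<hi)
    k,l,s,ce=cv2.connectedComponentsWithStats(m.reshape(480,640).astype(np.uint8))
    for i in range(1,k):
        if s[i,4]>100: q=P[l.ravel()==i]; r=cv2.minAreaRect(q[:,:2].astype(np.float32)); print(n,s[i,4],q.mean(0).round(4),np.round(r[0],4),np.round(r[1],4),r[2],"slide",(slide(np.array(r[0]))*1e3).round(1))
E
```

```text
t2.35 slide mm [-113.3    0.7] z 303.5 tooly-slide deg 89.8 tilt [-0.001 -0.   ] F [-0.1  0.9 -0. ] grip -0.0 0.0 q7 2.07
z>.081 647 [ 0.5055 -0.2167  0.0853] [ 0.5064 -0.2167] [0.0106 0.0336] 6.424890041351318 slide [-65.3  -3.5]
z>.081 396 [ 0.5521 -0.3453  0.0851] [ 0.5533 -0.346 ] [0.0174 0.0173] 67.56658935546875 slide [ -32.5 -137.1]
70-80 194 [ 0.5018 -0.2165  0.0763] [ 0.5022 -0.2168] [0.0027 0.0337] 5.488999843597412 slide [-69.5  -3.2]
70-80 136 [ 0.5477 -0.3434  0.0762] [ 0.5491 -0.3443] [0.017  0.0082] 59.74676513671875 slide [ -36.6 -134.9]
70-80 130 [0.5419 0.0588 0.0759] [0.5423 0.0595] [0.0063 0.0158] 77.65162658691406 slide [-2.000e-01  2.673e+02]
70-80 468 [ 0.6627 -0.1979  0.077 ] [ 0.6633 -0.1974] [0.031 0.016] 5.562850475311279 slide [92.7 -1.1]
```

View pics/wrist1.png

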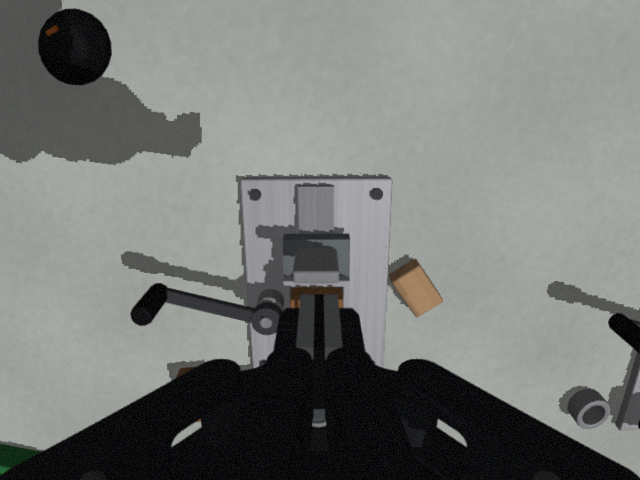

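```bash
sed -i 's/-.2062/-.2077/' h.py
python3 -m creep '[[[0,-1,36],0],[[0,-2,72],0],[[0,-2,108],0],[[0,-2,144],0],[[0,-2,180],0]]' >/dev/null
python3 -m creep '[[[-5,0,0],0],[[-10,0,0],0],[[-15,0,0],0],[[-20,0,0],0],[[-25,0,0],0]]' >/dev/null
python3 -c 'from h import *;st()'
python3 -m creep '[[[-4,0,0],0],[[-8,0,0],0],[[-12,0,0],0],[[-16,0,0],0],[[-20,0,0],0]]' >/dev/null
python3 -c 'from h import *;st()'
python3 -m creep '[[[-6,0,0],0],[[-12,0,0],0],[[-18,0,0],0],[[-24,0,0],0],[[-30,0,0],0]]' >/dev/null
python3 -c 'from h import *;st()'
```

```text
t3.23 slide mm [-85.6   1.5] z 126.0 tooly-slide deg 90.1 tilt [ 0.004 -0.   ] F [ 1.1 -0.1  1.2] grip -0.01 0.0 q7 2.24
t3.65 slide mm [-67.4   1.5] z 123.9 tooly-slide deg 90.0 tilt [-0.  0.] F [-1.3  0.   1.3] grip -0.0 0.9 q7 2.24
t4.07 slide mm [-36.9   1.6] z 123.8 tooly-slide deg 90.0 tilt [-0. -0.] F [-2.6 -0.5  1.1] grip 0.0 1.0 q7 2.23
```

```bash
python3 -m creep '[[[-3,0,0],0],[[-6,0,0],0],[[-9,0,0],0],[[-12,0,0],0],[[-13,0,0],0]]' >/dev/null
python3 -c 'from h import *;st()'
python3 -m creep '[[[-1,0,0],0],[[-2,0,0],0],[[-3,0,0],0],[[-3,0,0],0]]' >/dev/null
python3 -c 'from h import *;st()'
python3 -m creep '[[[-1,0,0],0],[[-2,0,0],0],[[-3,0,0],0],[[-3,0,0],0]]' >/dev/null
python3 -c 'from h import *;st()'
```

```text
t4.48 slide mm [-24.1   1.7] z 123.8 tooly-slide deg 90.0 tilt [0. 0.] F [-2.5  0.7 -0.3] grip -0.0 0.8 q7 2.22
t4.82 slide mm [-21.4   1.7] z 123.9 tooly-slide deg 90.0 tilt [0. 0.] F [-0.5  0.5  0.2] grip 0.0 0.3 q7 2.22
t5.15 slide mm [-18.3   1.6] z 123.9 tooly-slide deg 90.0 tilt [ 0. -0.] F [-0.6  0.9  0.5] grip -0.0 0.3 q7 2.22
```

```bash
python3 -m creep '[[[-1,0,0],0],[[-2,0,0],0],[[-2,0,0],0]]' >/dev/null
python3 -c 'from h import *;st()'
python3 -m creep '[[[-1,0,0],0],[[-2,0,0],0],[[-2,0,0],0]]' >/dev/null
python3 - <<'E'
from h import *
st()
for n in("top","side"):
    c=camera(n); save(c,n+"2.png"); np.savez("pics/"+n+"2.npz",**c)
a=cv2.imread("pics/top2.png")[130:330,360:560]; b=cv2.imread("pics/side2.png")[100:250,220:420]
cv2.imwrite("pics/pair2.png",np.hstack([cv2.resize(a,(400,400)),cv2.resize(b,(400,400))]))
E
```

```text
t5.40 slide mm [-16.3   1.5] z 123.9 tooly-slide deg 90.0 tilt [ 0. -0.] F [-0.8  0.5 -0.9] grip -0.0 0.3 q7 2.22
t5.65 slide mm [-15.7   1.5] z 123.8 tooly-slide deg 90.0 tilt [-0.003  0.001] F [-7.4  1.6  6.1] grip 0.01 4.2 q7 2.22
```

View pics/pair2.png

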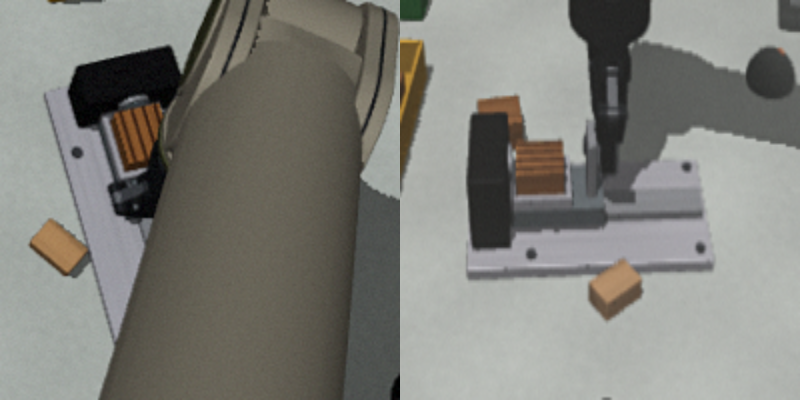

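```bash
python3 -m creep '[[[6,0,0],0],[[12,0,0],0],[[18,0,0],0],[[24,0,0],0],[[30,0,0],0]]' >/dev/null
python3 -m creep '[[[0,0,-25],0],[[0,0,-50],0],[[0,0,-75],0],[[0,0,-100],0],[[0,0,-100],0]]' >/dev/null
python3 -m creep '[[[-3,-27,0],0.12],[[-6,-54,0],0.24],[[-9,-81,0],0.36],[[-12,-108,0],0.48],[[-13,-135,0],0.6]]' 0.6 >/dev/null
python3 -m creep '[[[0,0,0],0.12],[[0,0,0],0.24],[[0,0,0],0.36],[[0,0,0],0.48],[[0,0,0],0.6]]' >/dev/null
python3 -m creep '[[[0,0,0],0.12],[[0,0,0],0.24],[[0,0,0],0.36],[[0,0,0],0.48],[[0,0,0],0.6]]' >/dev/null
python3 -m creep '[[[0,0,0],0],[[0,0,0],0]]' >/dev/null
python3 - <<'E'
from h import *
st(); c=camera("wrist"); save(c,"wrist3.png")
vv,uu=np.mgrid[0:480,0:640]; P=world(c,uu,vv); ok=c["z_map"].ravel()>0.12
m=ok&(P[:,2]>.081)&(P[:,2]<.095)
k,l,s,ce=cv2.connectedComponentsWithStats(m.reshape(480,640).astype(np.uint8))
for i in range(1,k):
    if s[i,4]>100: q=P[l.ravel()==i]; r=cv2.minAreaRect(q[:,:2].astype(np.float32)); print(s[i,4],ce[i].round(),np.round(r[1],4),"slide",(slide(np.array(r[0]))*1e3).round(1))
E
```

```text
t8.00 slide mm [ -31.7 -133.4] z 223.5 tooly-slide deg -12.9 tilt [-0.001 -0.   ] F [-0.6  0.4 -0.2] grip 0.6 0.0 q7 0.78
877 [322. 253.] [0.0171 0.0172] slide [ -31.8 -135.9]
```

View pics/wrist3.png

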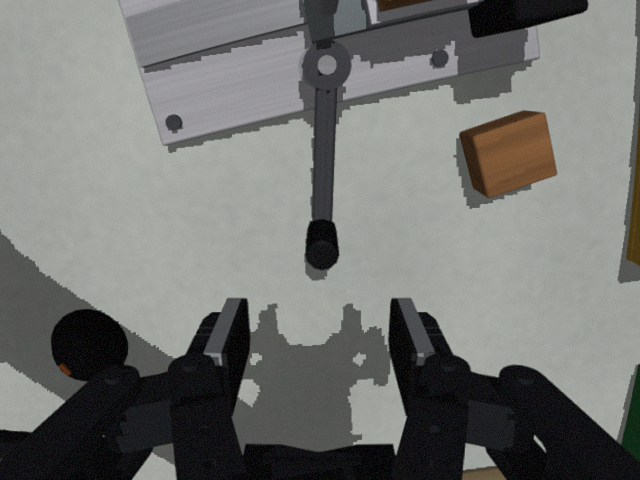

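```bash
python3 -m creep '[[[-1,0,24],0],[[-2,0,48],0],[[-2,0,72],0],[[-2,0,96],0],[[-2,0,96],0]]' >/dev/null
python3 -c 'from h import *;st()'
python3 -m creep '[[[0,0,0],0],[[0,0,0],0],[[0,0,0],0],[[0,0,0],0],[[0,0,0],0]]' 0.05 30 >/dev/null
python3 -c 'from h import *;st()'
python3 -m creep '[[[0.2,-5.6,0],0.06],[[0.7,-11.3,0],0.12],[[1.5,-16.8,0],0.18],[[2.7,-22.3,0],0.24],[[4.2,-27.8,0],0.3]]' >/dev/null
python3 -c 'from h import *;st()'
```

```text
t8.47 slide mm [ -33.4 -133.6] z 123.4 tooly-slide deg -12.9 tilt [-0.005  0.003] F [-0.4  0.8 -0.4] grip 0.6 0.0 q7 0.84
t8.88 slide mm [ -31.5 -136.2] z 129.7 tooly-slide deg -13.1 tilt [ 0.002 -0.001] F [-0.5 -1.1  6.8] grip 0.2 29.7 q7 0.83
t9.30 slide mm [ -57.2 -125.3] z 129.7 tooly-slide deg -30.4 tilt [ 0.003 -0.001] F [0.5 2.4 6.9] grip 0.2 29.9 q7 0.59
```

```bash
python3 -m creep '[[[0.2,-5.6,0],0.06],[[0.7,-11.3,0],0.12],[[1.5,-16.8,0],0.18],[[2.7,-22.3,0],0.24],[[4.2,-27.8,0],0.3]]' >/dev/null
python3 -c 'from h import *;st()'
python3 -m creep '[[[0.2,-5.6,0],0.06],[[0.7,-11.3,0],0.12],[[1.5,-16.8,0],0.18],[[2.7,-22.3,0],0.24],[[4.2,-27.8,0],0.3]]' >/dev/null
python3 -c 'from h import *;st()'
```

```text
t9.72 slide mm [ -78.8 -107.3] z 129.6 tooly-slide deg -47.6 tilt [ 0.003 -0.   ] F [1.6 2.9 8.4] grip 0.2 30.0 q7 0.33
t10.13 slide mm [-94.3 -84.1] z 129.5 tooly-slide deg -64.8 tilt [ 0.003 -0.001] F [3.  0.9 6.7] grip 0.2 29.9 q7 0.06
```

```bash
python3 -m creep '[[[0.2,-5.6,0],0.06],[[0.7,-11.3,0],0.12],[[1.5,-16.8,0],0.18],[[2.7,-22.3,0],0.24],[[4.2,-27.8,0],0.3]]' >/dev/null
python3 -c 'from h import *;st()'
python3 -m creep '[[[0,-3.8,0],0.04],[[0.3,-7.5,0],0.08],[[0.7,-11.3,0],0.12],[[0.7,-11.3,0],0.12]]' >/dev/null
python3 -c 'from h import *;st()'
python3 -m creep '[[[0,-1,0],0.01],[[0,-2,0],0.02],[[0,-3,0],0.03],[[0,-3,0],0.03]]' >/dev/null
python3 -c 'from h import *;st()'
```

```text
t10.55 slide mm [-102.6  -57.8] z 129.5 tooly-slide deg -82.0 tilt [ 0.004 -0.002] F [ 3.2 -2.6  5.8] grip 0.2 29.8 q7 -0.24
t10.88 slide mm [-103.5  -46.1] z 129.5 tooly-slide deg -88.8 tilt [ 0.003 -0.001] F [0.2 1.5 8.4] grip 0.2 30.1 q7 -0.37
t11.22 slide mm [-103.6  -43.7] z 129.5 tooly-slide deg -90.5 tilt [ 0.003 -0.002] F [ 1.4 -2.5  6.9] grip 0.2 29.9 q7 -0.41
```

```bash
python3 -m creep '[[[0,-1,0],0],[[0,-2,0],0],[[0,-2,0],0]]' >/dev/null
python3 -c 'from h import *;st()'
python3 -m creep '[[[0,-1,0],0],[[0,-2,0],0],[[0,-2,0],0]]' >/dev/null
python3 -c 'from h import *;st()'
```

```text
t11.47 slide mm [-103.6  -43.2] z 129.7 tooly-slide deg -90.5 tilt [ 0.005 -0.006] F [  5.2 -11.4  -0.2] grip 0.2 29.6 q7 -0.41
t11.72 slide mm [-103.6  -42.8] z 129.8 tooly-slide deg -90.5 tilt [ 0.006 -0.009] F [  8.8 -20.6  -8.9] grip 0.2 29.5 q7 -0.41
```

```bash
python3 -m creep '[[[0,2,0],0],[[0,3,0],0],[[0,3,0],0]]' >/dev/null
python3 -c 'from h import *;st()'
python3 -m creep '[[[0,0,0],0],[[0,0,0],0],[[0,0,0],0],[[0,0,0],0],[[0,0,0],0]]' 0.5 >/dev/null
python3 -c 'from h import *;st()'
python3 -m creep '[[[0,0,-20],0],[[0,0,-45],0],[[0,0,-75],0],[[0,0,-110],0],[[0,0,-145],0]]' >/dev/null
python3 -m creep '[[[-36,0,0],0],[[-72,0,0],0],[[-108,0,0],0],[[-120,0,0],0],[[-120,0,0],0]]' >/dev/null
python3 - <<'E'
from h import *
st()
for n in("top","side","wrist"):
    c=camera(n); save(c,n+"4.png"); np.savez("pics/"+n+"4.npz",**c)
a=cv2.imread("pics/wrist4.png"); b=cv2.imread("pics/side4.png")[100:250,220:420]
cv2.imwrite("pics/pair4.png",np.hstack([cv2.resize(a,(400,300)),cv2.resize(b,(400,300))]))
E
```

```text
t11.97 slide mm [-103.5  -43.5] z 129.6 tooly-slide deg -90.5 tilt [ 0.004 -0.003] F [ 3.3 -5.4  3.9] grip 0.2 30.3 q7 -0.41
t12.38 slide mm [-104.7  -41.5] z 127.8 tooly-slide deg -90.5 tilt [-0.     0.001] F [-0.3  0.1  0.3] grip 0.5 0.0 q7 -0.41
t13.22 slide mm [-220.3  -39.5] z 272.8 tooly-slide deg -90.3 tilt [-0.002  0.003] F [ 1.  -0.8 -1.6] grip 0.5 0.0 q7 -1.13
```

View pics/pair4.png

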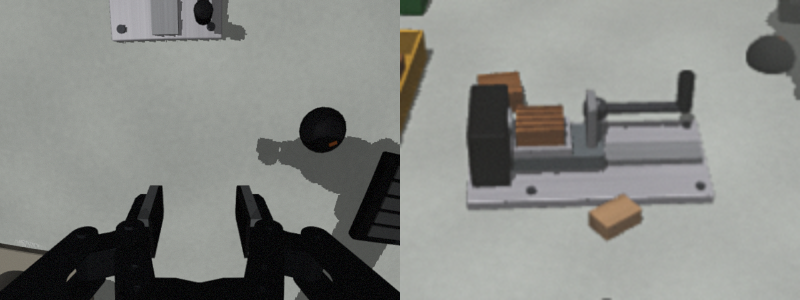

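View pics/top4.png

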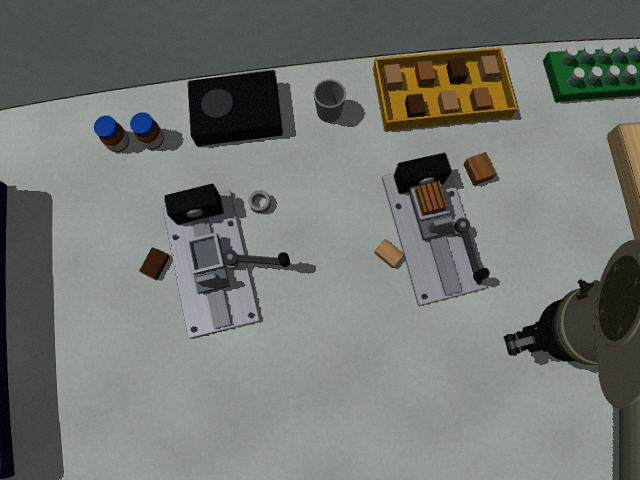

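The carriage now sits against the end block, and the lever lies along the rail (pivot (461,227), handle (482,275) in the top view). The spare slide hasn't moved. I'll check the numbers, then hand in.

Run:
```python
from h import *
c=dict(np.load("pics/top4.npz"))
vv,uu=np.mgrid[130:330,360:500]; P=world(c,uu,vv); m=(P[:,2]>.0805)&(P[:,2]<.1)
k,l,s,ce=cv2.connectedComponentsWithStats(m.reshape(200,140).astype(np.uint8))
for i in range(1,k):
    if s[i,4]>30: q=P[l.ravel()==i]; r=cv2.minAreaRect(q[:,:2].astype(np.float32)); print(s[i,4],"slide",(slide(np.array(r[0]))*1e3).round(1))
```

```text
125 slide [-0.5  1. ]
77 slide [-103.3  -42.6]
```

```bash
python3 -c 'from workcell import manip; print(manip.hand_in())'
```

```text
the job is handed in; nothing more can be done
None
```

The carriage with the wood block rests against the black end block, its cam lever is turned fully to the stop alongside the rail, the spare slide was not touched, and the job was handed in at about 13 s (no verdict was returned).

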